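# Gauge the welded pads of a tank lid

## Robot

A 7-joint arm with a two-finger parallel gripper is mounted at the origin on the work surface. World frame = base frame: x ahead of the robot, y to its left, z up, the work surface at z = 0. Lengths are in m, angles in rad, forces in N, time in s.
With the tool pointing down it reaches from about 0.4 to 0.85 m from the base axis. Payload 4.5 kg.
Tool frame: the origin (TCP) lies midway between the tips of the shut fingers; the grasp point (between the pads) lies 19 mm behind it; z points along the fingers, x is the direction in which the jaws open and shut, and the axes are right-handed (so a half turn about z gives the same grasp; the last joint's range is limited). The gripper opens to 88 mm and grips with 3 to 60 N. Pads are 18 mm wide; open, the fingers measure 123 mm over their backs; the gripper's body (75 mm by 187 mm) begins 45 mm behind the grasp point.
Start: joints at [1.202, 0.689, -0.195, 1.565, 0.157, 0.902, -0.215], TCP at [0.245, -0.575, 0.239] pointing down, gripper open.
Joint ranges: [-3.01, 3.01], [-0.46, 2.08], [-1.47, 1.51], [0.13, 2.56], [-1, 4.14], [0.04, 2.09], [-2.66, 2.66]. Speed limits (rad/s): [2.57, 2.57, 3.14, 3.14, 3.14, 3.14, 3.14].

## Interface

Orientations are given as a unit quaternion [x, y, z, w].
In Python, from plant import r gives the robot as it stands. The module is installed in compiled form; this text tells all that it offers.
- The arm moves only by the tool play_rows, never from a script. Its argument "increments" is a list of rows, each a list of 7 numbers: the opening, from 0 (shut) to 1 (fully open), then the shift along the tool's x, y, z in mm, then the turn, a rotation vector about the tool's x, y, z in rad. In form: [[hand, dx, dy, dz, wx, wy, wz], ...]. A call has exactly 8 rows; each row shifts and turns the pose as measured when the row begins, along the tool's axes as they then stand; what a row does not reach is not made up. A row lasts 1/8 s, in which the tool goes at most 62.5 mm and 10.7 degrees, less where a joint would pass 70% of its speed; a pose out of reach is approached as far as the arm can. A call is refused whole if a number of a shift passes 62.5 or a number of a turn 0.188, either way. A call with a gripper value outside its range is refused whole. The fingers move at their own pace and stop on an object; "grip_force" is the grip in N (left out, the last holds). Time passes only in rows, so rows that do not move let the fingers close, or fill a call up. It gives the time, the measured TCP pose, the force and the opening at its end, in the units of the state.
- r.get_state(): the state, without advancing time (a new reading comes with each control period).
- r.snapshot(name): name is "scene" or "top"; returns the picture (384x512x3 uint8, red, green, blue); there is no depth.
- r.get_calibration(name): a dict with "fx", "fy", "cx", "cy" (pixels), "R" (3x3) and "t" (3): a world point X has camera coordinates R X + t. Camera axes: x right, y down, z forward; pixel columns grow to the right and rows downward; lengths in m; the calibration is good to about 2 mm. A picture is of the moment at which its call begins. get_calibration takes no time and is no camera call.
- r.finish_job(): hands the job in, once; it reports no verdict.
The state is a dict: "clock": time; "q": joint angles; "qd": joint speeds; "joint_torque": joint torques, N m; "tool_pos": TCP position; "eef_rot": TCP orientation; "contact_force": force on the tool from outside, world axes, zero at the start; "moment": the same for the moment, N m; "opening": opening from 0.0 (shut) to 1.0 (fully open).
Only numpy, scipy, OpenCV 4.12 (cv2) and the standard library are available. Lean on these libraries where they do the work, as an engineer would, in place of code of your own. Each camera call takes 0.05 s, during which the arm holds its last target.

## Task

Take the standing thickness gauge and, keeping hold of it, set its foot flat on the middle of the round pad of the tank lid for about a second, then in the same way on the middle of the square pad. Do not let the gauge touch the lid itself or its two other lugs. Finally stand the gauge upright on the bench, off the lid, and let go.

Things in the scene. Friction and masses are not known exactly. Their poses are not given: they have to be found in the camera images.
- gauge: Loose round hand gauge, 110 mm tall, about 180 g, standing on the bench right of the lid: steel foot 36 mm in diameter, 12 mm high; dark grey barrel 30 mm in diameter up to 100 mm; black cap 24 mm in diameter on top. Origin: centre of the flat underside of the foot, the measuring face; z up the barrel. (The short thick plain steel cylinder, 60 mm tall, is not it.)
- round_pad: Steel disc 48 mm in diameter, 14 mm high, fixed on the lid. Origin: centre of its underside; its flat top, the test surface, lies 14 mm above the origin (22 mm above the bench), z up. A thin 20 mm scribed ring with a dot marks the middle of the top.
- square_pad: Steel square block 46 x 46 mm, 14 mm high, fixed on the lid. Origin: centre of its underside; its flat top, the test surface, lies 14 mm above the origin (22 mm above the bench), z up. A thin 20 mm scribed ring with a dot marks the middle of the top.
- lid: Round dark steel lid fixed on the bench, turned any way, 250 mm in diameter, 8 mm thick. Origin: centre of its underside; z up. Four pieces stand 70 mm from its centre: the round and square pads opposite each other on its x axis (either at +x), and two lugs of the lid itself, as high as the pads, not to be touched: an oblong bar 64 x 24 mm at +y, an L shape about 52 x 52 mm at -y.
Mind the look-alikes: they are no part of the job. Of the things shaped like the gauge, the steel one is meant.

How it is judged:
On the way, in this order (a step that is already met when the one before it is completed fails the run):
1. the held gauge's foot rests flat on the middle of the round pad (contact force between gauge and round_pad above 0.5 N and horizontal distance between gauge and round_pad below 0.015 m and angle between gauge's own z axis and vertical below 0.18 rad and contact force between the fingers and gauge above 1 N), for 0.4 s.
2. then the held gauge's foot rests flat on the middle of the square pad (contact force between gauge and square_pad above 0.5 N and horizontal distance between gauge and square_pad below 0.015 m and angle between gauge's own z axis and vertical below 0.18 rad and contact force between the fingers and gauge above 1 N), for 0.4 s.
At the end, for the whole second after the job is handed in: The gauge is released and at rest, upright within about 6 degrees, on the bench itself (foot within 4 mm of bench height), after resting held and within 10 degrees of upright for 0.4 s, foot centred within 15 mm, on the round and then the square pad (height (world z) of gauge between -0.004 and 0.004 m and angle between gauge's own z axis and vertical below 0.1 rad and linear speed of gauge below 0.02 m/s); the robot touches nothing.
It fails at once if the gauge touches the lid or its oblong or L-shaped lug (contact force between gauge and lid above 1 N).
It also fails if it takes over 56 s, if anything falls off the work surface, if the arm or the gripper's body presses on something with over 40 N, if the wrist force passes 120 N, or if a joint passes its speed limit or range.

## Working session

There is one attempt and no reset: what is moved stays moved. The work goes in short steps, Python scripts to look and compute and a tool call to move; the robot and the scene stay as the last step left them, time stands still between calls to the robot, and variables do not carry over. Pictures are saved under pics/ and viewed, and the job is handed in when it is done.

Besides the shell and the picture viewer there is one more tool, called after ">>>" as name(argument=value, ...), one argument or row to a line, values as JSON. play_rows: Moves the arm, as the interface text tells. Its arguments: {"type":"object","properties":{"increments":{"type":"array"},"grip_force":{"type":"number"}},"required":["increments"]}

```bash
mkdir -p pics; python3 - <<'E'
from plant import r
import cv2
for n in("scene","top"):
    cv2.imwrite(f"pics/{n}0.png",r.snapshot(n)[:,:,::-1])
    print(n,r.get_calibration(n))
print(r.get_state())
E
```

```text
scene {'fx': 468.2469974685358, 'fy': 468.2469974685358, 'cx': 248.8250170166639, 'cy': 185.68720708302055, 'R': array([[ 0.50392541,  0.86368052,  0.01073034],
       [ 0.66164927, -0.37800243, -0.64756034],
       [-0.55522916,  0.33342183, -0.76193862]]), 't': array([-0.23873045, -0.34725499,  1.361926  ])}
top {'fx': 418.9098553170327, 'fy': 418.9098553170327, 'cx': 255.48330935394443, 'cy': 192.5363752659899, 'R': array([[ 0.02702179, -0.99935895, -0.02348428],
       [-0.98713827, -0.02297353, -0.1582095 ],
       [ 0.15756856,  0.02745734, -0.98712626]]), 't': array([-0.05126814,  0.52911974,  0.91520443])}
{'clock': 0.1, 'q': array([ 1.20180068,  0.68990181, -0.19452057,  1.56625343,  0.15733793,
        0.90249222, -0.21507242]), 'qd': array([ 1.22327643e-03, -1.65596874e-03, -1.53311334e-04, -4.01635989e-03,
       -1.67602059e-03, -2.64025973e-05, -3.97072612e-04]), 'joint_torque': array([-3.22185580e-03, -5.28505790e+01, -1.27134439e+00, -1.53837597e+01,
       -5.25973155e-02,  2.10407357e-03,  3.32382467e-05]), 'tool_pos': array([ 0.2447216 , -0.57447429,  0.23798562]), 'eef_rot': array([ 8.34299077e-01, -5.51311492e-01, -7.30860320e-04, -3.93309655e-04]), 'contact_force': array([0.26081345, 0.05218081, 0.57436035]), 'moment': array([-0.04796008,  0.01992624, -0.01306634]), 'opening': 0.9992964975911407}
```

View pics/scene0.png

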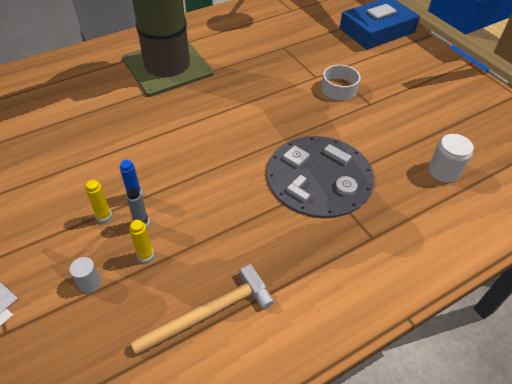

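View pics/top0.png

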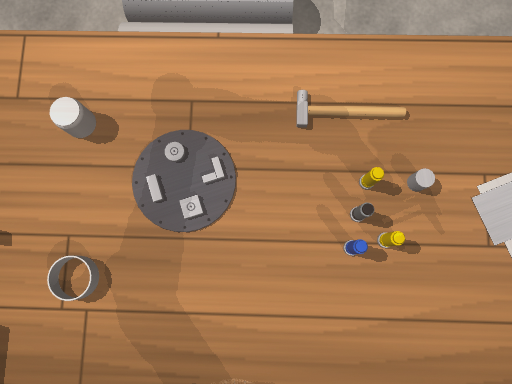

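```bash
python3 - <<'E'
import cv2
a=cv2.imread("pics/top0.png")
cv2.imwrite("pics/c1.png",cv2.resize(a[120:240,125:245],None,fx=5,fy=5,interpolation=cv2.INTER_CUBIC))
cv2.imwrite("pics/c2.png",cv2.resize(a[160:260,330:440],None,fx=6,fy=6,interpolation=cv2.INTER_CUBIC)[:600])
b=cv2.imread("pics/scene0.png")
cv2.imwrite("pics/c3.png",cv2.resize(b[150:270,80:170],None,fx=5,fy=5,interpolation=cv2.INTER_CUBIC))
E
```

```text
(no output)
```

View pics/c1.png

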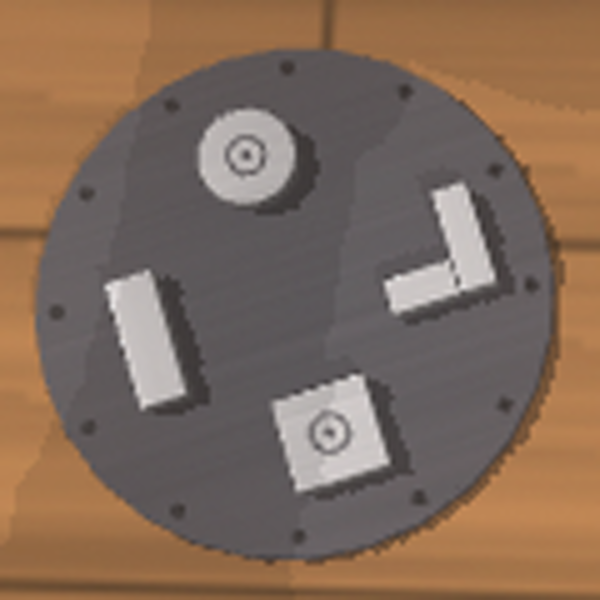

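View pics/c2.png

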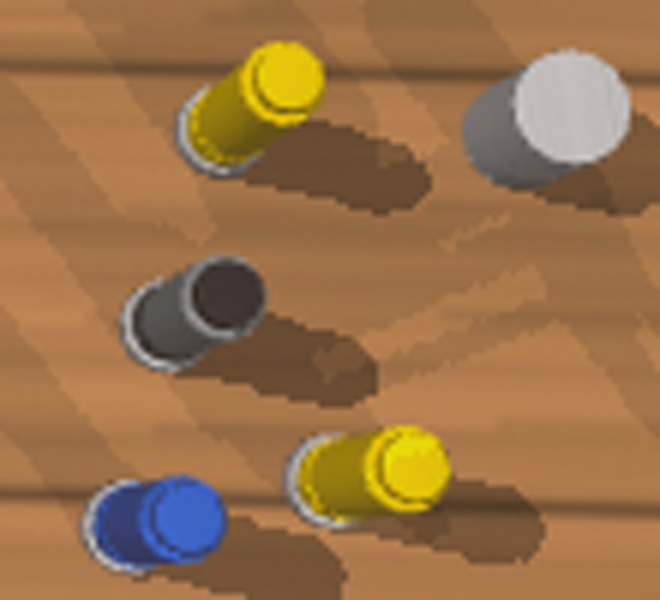

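View pics/c3.png

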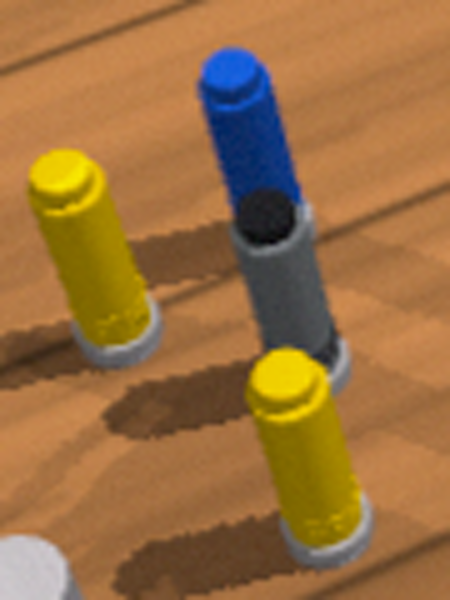

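```bash
cat > h.py <<'E'
from plant import r
import numpy as np, cv2
from scipy.spatial.transform import Rotation as Ro
def back(n,u,v,z):
    c=r.get_calibration(n);R,t=c["R"],c["t"]
    d=R.T@np.array([(u-c["cx"])/c["fx"],(v-c["cy"])/c["fy"],1]);o=-R.T@t
    return (o+d*(z-o[2])/d[2])[:2].round(4)
def proj(n,X):
    c=r.get_calibration(n);p=c["R"]@np.array(X)+c["t"];return (c["fx"]*p[0]/p[2]+c["cx"],c["fy"]*p[1]/p[2]+c["cy"])
E
python3 - <<'E'
from h import *
P=lambda x,y,o:(x/6+o[0]-.42,y/6+o[1]-.42)
o=(330,160)
for n,p,z in [("cap",(227,295),.11),("foot",(165,325),.006),("y1",(289,82),.11),("y2",(412,468),.11),("bl",(186,517),.11),("st",(572,107),.06)]:
    print(n,back("top",*P(*p,o),z))
print("cap scene",back("scene",132.6,192.8,.11))
a=back("top",173.8,150.6,.022);b=back("top",190.6,206.0,.022)
print("round",a,"sq",b,np.linalg.norm(a-b),(a+b)/2)
s=r.get_state();print(Ro.from_quat(s["eef_rot"]).as_matrix().round(4))
E
```

```text
cap [ 0.4904 -0.2749]
foot [ 0.4912 -0.2758]
y1 [ 0.5667 -0.2978]
y2 [ 0.432  -0.3373]
bl [ 0.4132 -0.2598]
st [ 0.5702 -0.4155]
cap scene [ 0.4957 -0.276 ]
round [0.6299 0.1598] sq [0.4981 0.1128] 0.13992941077557644 [0.564  0.1363]
[[ 3.921e-01 -9.199e-01 -8.000e-04]
 [-9.199e-01 -3.921e-01  1.500e-03]
 [-1.700e-03  1.000e-04 -1.000e+00]]
```

```bash
python3 - <<'E'
import cv2
b=cv2.imread("pics/scene0.png")
cv2.imwrite("pics/c4.png",cv2.resize(b[130:220,260:380],None,fx=6,fy=6,interpolation=cv2.INTER_CUBIC))
E
```

```text
(no output)
```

View pics/c4.png

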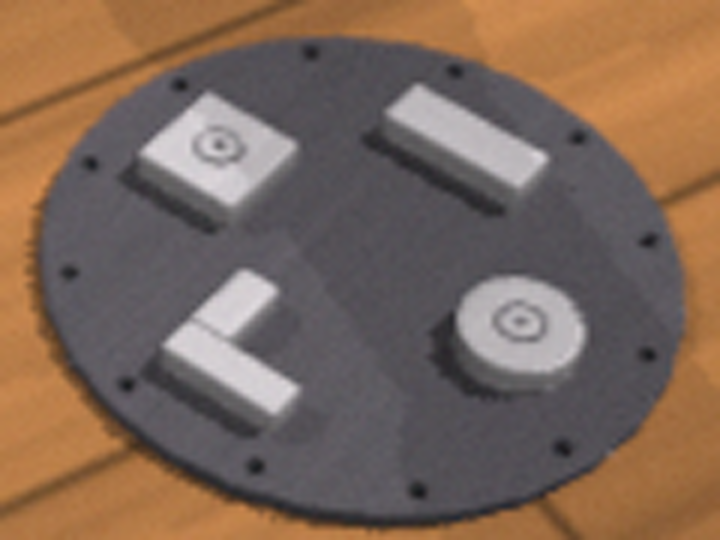

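>>> play_rows(
  increments=[
    [0.8,-22,-43,0,0,0,0],
    [0.8,-22,-43,0,0,0,0],
    [0.8,-22,-43,0,0,0,0],
    [0.8,-22,-43,0,0,0,0],
    [0.8,-22,-43,0,0,0,0],
    [0.8,-22,-43,0,0,0,0],
    [0.8,-22,-43,0,0,0,0],
    [0.8,-12,-22,0,0,0,0],
  ],
  grip_force=25,
)

```text
clock: 1.1
tool_pos: [0.4809, -0.2888, 0.2342]
eef_rot: [0.832, -0.554, -0.003, -0.0]
contact_force: [0.2, -1.4, -0.0]
opening: 0.802
```

```bash
cat >> h.py <<'E'
def delta(x,y,z):
    s=r.get_state();M=Ro.from_quat(s["eef_rot"]).as_matrix()
    print("t",s["clock"],"pos",s["tool_pos"].round(4),"q",s["q"].round(2),"op",round(s["opening"],3),"F",s["contact_force"].round(1))
    down=Ro.from_matrix(M).inv().apply([0,0,-1]); print("tool-axis delta mm",(M.T@(np.array([x,y,z])-s["tool_pos"])*1000).round(1),"turn to vertical",np.cross([0,0,1],down).round(4), "xaxis",M[:,0].round(3))
E
python3 - <<'E'
from h import *
delta(.492,-.2755,.066)
for n in("scene","top"): cv2.imwrite(f"pics/{n}1.png",r.snapshot(n)[:,:,::-1])
a=cv2.imread("pics/scene0.png")
print(back("scene",346.4,183.25,.022),back("scene",296.1,153.9,.022))
E
```

```text
t 1.1 pos [ 0.4809 -0.2888  0.2342] q [ 0.55  0.61 -0.16  1.76  0.12  0.78 -0.84] op 0.802 F [ 0.2 -1.4 -0. ]
tool-axis delta mm [ -6.9 -15.9 168.2] turn to vertical [ 0.0036  0.006  -0.    ] xaxis [ 0.386 -0.923 -0.006]
[0.6303 0.1615] [0.4984 0.1147]
```

View pics/scene1.png

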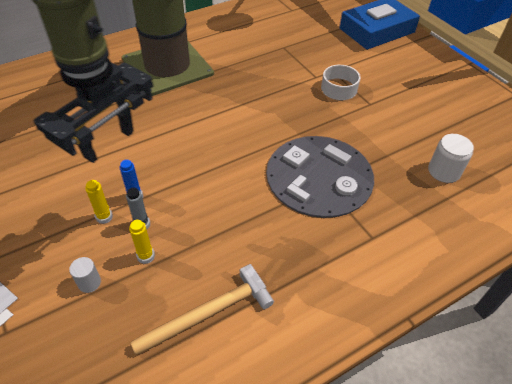

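>>> play_rows(
  increments=[
    [0.8,-3,-8,0,0.004,0.006,0],
    [0.8,-4,-8,0,0,0,0],
    [0.8,0,0,15,0,0,0],
    [0.8,0,0,20,0,0,0],
    [0.8,0,0,20,0,0,0],
    [0.8,0,0,20,0,0,0],
    [0.8,0,0,15,0,0,0],
    [0.8,0,0,0,0,0,0],
  ],
)

```text
clock: 2.2
tool_pos: [0.4874, -0.2816, 0.137]
eef_rot: [0.83, -0.558, -0.002, 0.002]
contact_force: [0.6, -0.2, 0.0]
opening: 0.802
```

```bash
python3 - <<'E'
from h import *
delta(.492,-.2755,.066)
a=[]
for n,(y,x) in(("scene",(130,60)),("top",(150,320))):
    im=r.snapshot(n)[:,:,::-1]; a.append(cv2.resize(im[y:y+120,x:x+120],None,fx=3.3,fy=3.3,interpolation=cv2.INTER_CUBIC))
cv2.imwrite("pics/d2.png",np.hstack(a))
E
```

```text
t 2.2 pos [ 0.4874 -0.2816  0.137 ] q [ 0.51  0.75 -0.12  1.84  0.16  0.56 -0.9 ] op 0.802 F [ 0.6 -0.2  0. ]
tool-axis delta mm [-3.8 -6.9 70.9] turn to vertical [ 0.0058  0.0007 -0.    ] xaxis [ 0.378 -0.926 -0.001]
```

View pics/d2.png

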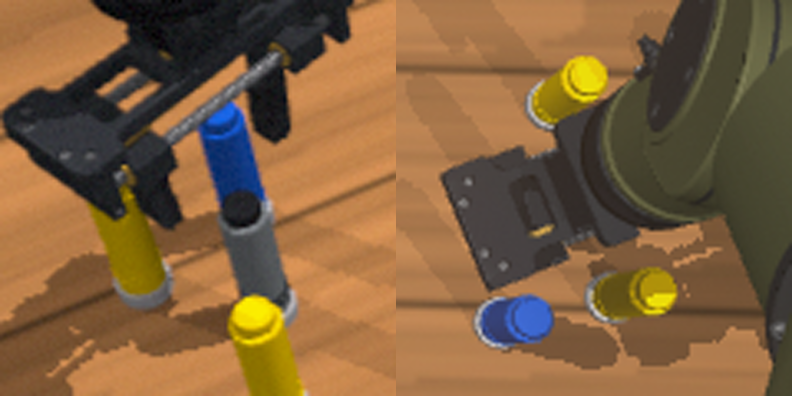

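```bash
python3 - <<'E'
from h import *
print(back("scene",125.8,182.1,.137),back("scene",60+242/3.3,130+207/3.3,.11))
E
```

```text
[ 0.4878 -0.2815] [ 0.4963 -0.2747]
```

>>> play_rows(
  increments=[
    [0.8,-3,-5,0,0.005,0,0],
    [0.8,-2,-4,0,0,0,0],
    [0.8,0,-1,5,0,0,0],
    [0.8,0,0,0,0,0,0],
    [0.8,0,0,0,0,0,0],
    [0.8,0,0,0,0,0,0],
    [0.8,0,0,0,0,0,0],
    [0.8,0,0,0,0,0,0],
  ],
)

```text
clock: 3.3
tool_pos: [0.4978, -0.2733, 0.1351]
eef_rot: [0.83, -0.558, 0.003, -0.001]
contact_force: [0.0, 0.9, 0.7]
opening: 0.804
```

```bash
python3 - <<'E'
from h import *
delta(.492,-.2755,.066)
E
```

```text
t 3.3 pos [ 0.4978 -0.2733  0.1351] q [ 0.49  0.76 -0.12  1.84  0.16  0.55 -0.91] op 0.804 F [0.  0.9 0.7]
tool-axis delta mm [-0.5  6.5 69. ] turn to vertical [-0.0045 -0.0044  0.    ] xaxis [ 0.378 -0.926  0.004]
```

>>> play_rows(
  increments=[
    [0.8,0,4,0,-0.004,-0.004,0],
    [0.8,0,0,10,0,0,0],
    [0.8,0,0,12,0,0,0],
    [0.8,0,0,12,0,0,0],
    [0.8,0,0,12,0,0,0],
    [0.8,0,0,12,0,0,0],
    [0.8,0,0,8,0,0,0],
    [0.8,0,0,0,0,0,0],
  ],
)

```text
clock: 4.3
tool_pos: [0.4931, -0.2746, 0.063]
eef_rot: [0.83, -0.558, -0.001, 0.0]
contact_force: [-0.2, 0.1, 0.2]
opening: 0.798
```

```bash
python3 - <<'E'
from h import *
delta(.493,-.275,.066)
a=[]
for n,(y,x) in(("scene",(130,60)),("top",(150,320))):
    im=r.snapshot(n)[:,:,::-1]; a.append(cv2.resize(im[y:y+120,x:x+120],None,fx=3.3,fy=3.3,interpolation=cv2.INTER_CUBIC))
cv2.imwrite("pics/d3.png",np.hstack(a))
E
```

```text
t 4.3 pos [ 0.4931 -0.2746  0.063 ] q [ 0.48  0.87 -0.09  1.87  0.18  0.4  -0.93] op 0.798 F [-0.2  0.1  0.2]
tool-axis delta mm [ 0.3  0.3 -3. ] turn to vertical [ 0.0014  0.0016 -0.    ] xaxis [ 0.378 -0.926 -0.002]
```

View pics/d3.png

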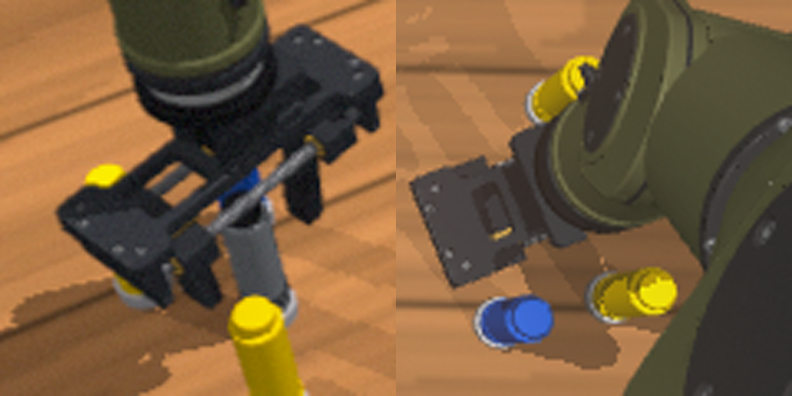

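>>> play_rows(
  increments=[
    [0,0,0,0,0,0,0],
    [0,0,0,0,0,0,0],
    [0,0,0,0,0,0,0],
    [0,0,0,0,0,0,0],
    [0,0,0,0,0,0,0],
    [0,0,0,0,0,0,0],
    [0,0,0,0,0,0,0],
    [0,0,0,0,0,0,0],
  ],
  grip_force=25,
)

```text
clock: 5.4
tool_pos: [0.4943, -0.2752, 0.0651]
eef_rot: [0.83, -0.558, 0.001, -0.0]
contact_force: [-0.5, 0.2, 0.2]
opening: 0.331
```

```bash
python3 - <<'E'
from h import *
delta(.493,-.275,.190)
E
```

```text
t 5.4 pos [ 0.4943 -0.2752  0.0651] q [ 0.48  0.87 -0.09  1.87  0.18  0.4  -0.93] op 0.331 F [-0.5  0.2  0.2]
tool-axis delta mm [  -0.5    1.  -124.9] turn to vertical [-0.0013 -0.0011  0.    ] xaxis [ 0.378 -0.926  0.001]
```

>>> play_rows(
  increments=[
    [0,0,0,-8,0,0,0],
    [0,0,0,-18,0,0,0],
    [0,0,0,-22,0,0,0],
    [0,0,0,-24,0,0,0],
    [0,0,0,-24,0,0,0],
    [0,0,0,-20,0,0,0],
    [0,0,0,-10,0,0,0],
    [0,0,0,0,0,0,0],
  ],
)

```text
clock: 6.4
tool_pos: [0.4919, -0.2746, 0.1957]
eef_rot: [0.83, -0.558, -0.001, 0.0]
contact_force: [0.4, -0.3, -2.3]
opening: 0.333
```

```bash
python3 - <<'E'
from h import *
delta(.630,.1605,.190)
a=[]
for n,(y,x) in(("scene",(80,40)),("top",(130,320))):
    im=r.snapshot(n)[:,:,::-1]; a.append(cv2.resize(im[y:y+150,x:x+120],None,fx=3.3,fy=3.3,interpolation=cv2.INTER_CUBIC))
cv2.imwrite("pics/d4.png",np.hstack(a))
E
```

```text
t 6.4 pos [ 0.4919 -0.2746  0.1957] q [ 0.51  0.66 -0.14  1.8   0.14  0.69 -0.89] op 0.333 F [ 0.4 -0.3 -2.3]
tool-axis delta mm [-350.7 -292.3    5.7] turn to vertical [ 0.0021  0.0018 -0.    ] xaxis [ 0.378 -0.926 -0.002]
```

View pics/d4.png

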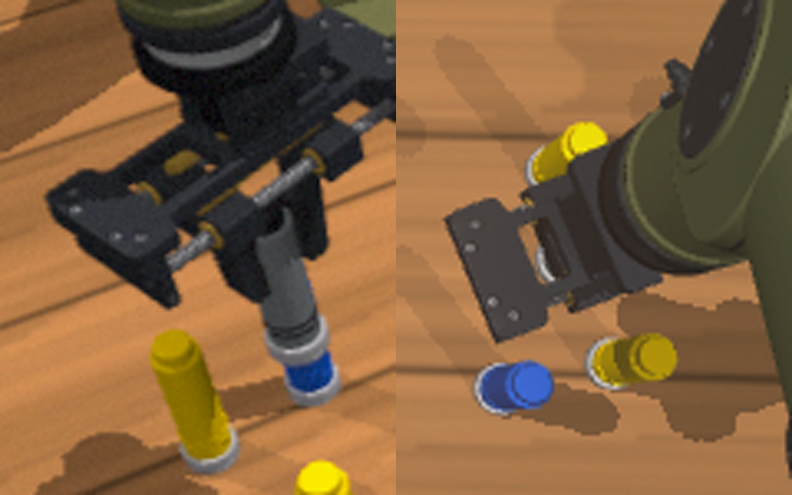

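>>> play_rows(
  increments=[
    [0,-10,-8,0,0,0,0],
    [0,-20,-17,0,0,0,0],
    [0,-28,-23,0,0,0,0],
    [0,-30,-25,0,0,0,0],
    [0,-30,-25,0,0,0,0],
    [0,-30,-25,0,0,0,0],
    [0,-30,-25,0,0,0,0],
    [0,-30,-25,0,0,0,0],
  ],
)

```text
clock: 7.5
tool_pos: [0.5719, -0.0038, 0.1884]
eef_rot: [0.83, -0.558, -0.008, 0.002]
contact_force: [1.2, 0.3, -2.1]
opening: 0.332
```

```bash
python3 - <<'E'
from h import *
delta(.630,.1605,.190)
E
```

```text
t 7.5 pos [ 0.5719 -0.0038  0.1884] q [-0.02  0.69 -0.09  1.77  0.08  0.7  -1.33] op 0.332 F [ 1.2  0.3 -2.1]
tool-axis delta mm [-130.4 -115.7   -1.6] turn to vertical [ 0.0125  0.0112 -0.    ] xaxis [ 0.376 -0.926 -0.011]
```

>>> play_rows(
  increments=[
    [0,-26,-23,0,0.006,0.006,0],
    [0,-24,-22,0,0.006,0.005,0],
    [0,-22,-20,0,0,0,0],
    [0,-18,-16,0,0,0,0],
    [0,-14,-12,0,0,0,0],
    [0,-10,-9,0,0,0,0],
    [0,0,0,0,0,0,0],
    [0,0,0,0,0,0,0],
  ],
)

```text
clock: 8.5
tool_pos: [0.619, 0.1563, 0.1826]
eef_rot: [0.833, -0.553, -0.005, 0.002]
contact_force: [-0.3, -0.0, -2.0]
opening: 0.335
```

```bash
python3 - <<'E'
from h import *
delta(.630,.1605,.09)
a=[]
for n,(y,x) in(("scene",(60,260)),("top",(100,120))):
    im=r.snapshot(n)[:,:,::-1]; a.append(cv2.resize(im[y:y+160,x:x+120],None,fx=3.3,fy=3.3,interpolation=cv2.INTER_CUBIC))
cv2.imwrite("pics/d5.png",np.hstack(a))
E
```

```text
t 8.5 pos [0.619  0.1563 0.1826] q [-0.28  0.77 -0.07  1.57  0.05  0.81 -1.54] op 0.335 F [-0.3 -0.  -2. ]
tool-axis delta mm [  1.  -12.7  92.5] turn to vertical [ 0.0096  0.0066 -0.    ] xaxis [ 0.387 -0.922 -0.007]
```

View pics/d5.png

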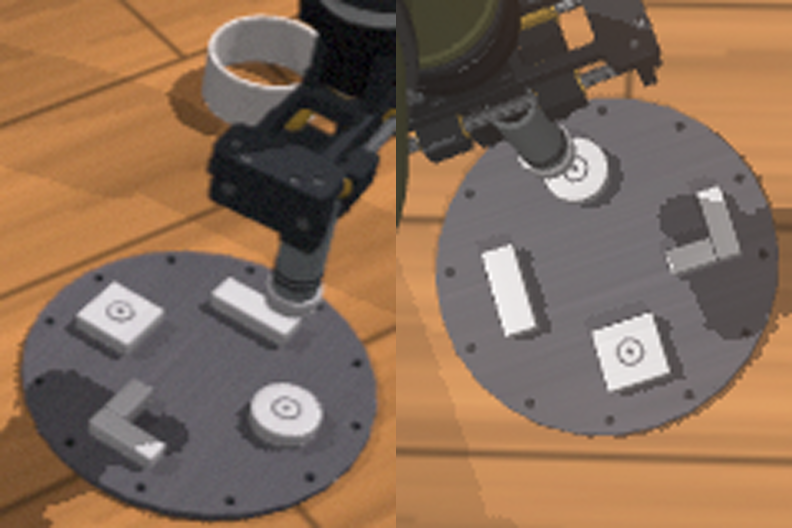

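```bash
python3 - <<'E'
from h import *
print(back("top",120+157/3.3,100+160/3.3,.119),back("scene",260+295/3.3,60+300/3.3,.119))
E
```

```text
[0.6091 0.1509] [0.6207 0.1562]
```

>>> play_rows(
  increments=[
    [0,0,-6,0,0.005,0.004,0],
    [0,0,-5,0,0.004,0.003,0],
    [0,0,0,10,0,0,0],
    [0,0,0,18,0,0,0],
    [0,0,0,20,0,0,0],
    [0,0,0,14,0,0,0],
    [0,0,0,6,0,0,0],
    [0,0,0,0,0,0,0],
  ],
)

```text
clock: 9.6
tool_pos: [0.6289, 0.1584, 0.1086]
eef_rot: [0.832, -0.555, -0.0, 0.002]
contact_force: [0.2, 0.3, -2.2]
opening: 0.331
```

```bash
python3 - <<'E'
from h import *
delta(.630,.1605,.086)
a=[]
for n,(y,x) in(("scene",(120,280)),("top",(100,130))):
    im=r.snapshot(n)[:,:,::-1]; a.append(cv2.resize(im[y:y+100,x:x+80],None,fx=5,fy=5,interpolation=cv2.INTER_CUBIC))
cv2.imwrite("pics/d6.png",np.hstack(a))
E
```

```text
t 9.6 pos [0.6289 0.1584 0.1086] q [-0.29  0.88 -0.05  1.59  0.07  0.67 -1.55] op 0.331 F [ 0.2  0.3 -2.2]
tool-axis delta mm [-1.5 -1.9 22.6] turn to vertical [ 0.003  -0.0011  0.    ] xaxis [ 0.385 -0.923  0.001]
```

View pics/d6.png

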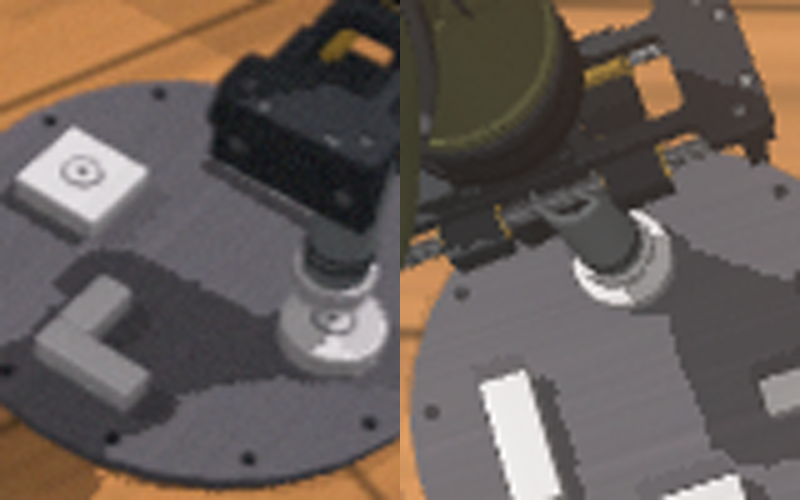

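>>> play_rows(
  increments=[
    [0,-1,-2,5,0,0,0],
    [0,0,0,6,0,0,0],
    [0,0,0,4,0,0,0],
    [0,0,0,2,0,0,0],
    [0,0,0,1,0,0,0],
    [0,0,0,1,0,0,0],
    [0,0,0,1,0,0,0],
    [0,0,0,1,0,0,0],
  ],
)

```text
clock: 10.7
tool_pos: [0.6323, 0.1608, 0.0888]
eef_rot: [0.832, -0.555, 0.001, -0.0]
contact_force: [-0.3, -0.1, -1.6]
opening: 0.328
```

```bash
python3 - <<'E'
from h import *
delta(.630,.1605,.086)
a=[]
for n,(y,x) in(("scene",(120,280)),("top",(100,130))):
    im=r.snapshot(n)[:,:,::-1]; a.append(cv2.resize(im[y:y+100,x:x+80],None,fx=5,fy=5,interpolation=cv2.INTER_CUBIC))
cv2.imwrite("pics/d7.png",np.hstack(a))
E
```

```text
t 10.7 pos [0.6323 0.1608 0.0888] q [-0.29  0.91 -0.05  1.59  0.07  0.64 -1.56] op 0.328 F [-0.3 -0.1 -1.6]
tool-axis delta mm [-0.6  2.2  2.8] turn to vertical [-0.002  -0.0016  0.    ] xaxis [ 0.385 -0.923  0.002]
```

View pics/d7.png

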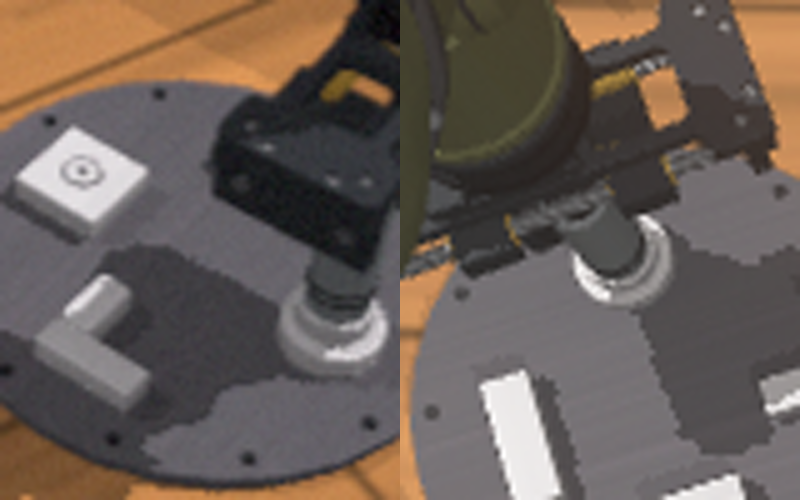

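>>> play_rows(
  increments=[
    [0,0,1,1,0,0,0],
    [0,0,0,1,0,0,0],
    [0,0,0,1,0,0,0],
    [0,0,0,1,0,0,0],
    [0,0,0,1,0,0,0],
    [0,0,0,1,0,0,0],
    [0,0,0,1,0,0,0],
    [0,0,0,1,0,0,0],
  ],
)

```text
clock: 11.8
tool_pos: [0.6319, 0.1607, 0.0872]
eef_rot: [0.832, -0.555, 0.002, -0.001]
contact_force: [-1.9, -1.6, 5.2]
opening: 0.334
```

```bash
python3 - <<'E'
from h import *
delta(.630,.1605,.086)
E
```

```text
t 11.8 pos [0.6319 0.1607 0.0872] q [-0.29  0.91 -0.05  1.6   0.07  0.63 -1.56] op 0.334 F [-1.9 -1.6  5.2]
tool-axis delta mm [-0.6  1.8  1.2] turn to vertical [-0.0045 -0.002   0.    ] xaxis [ 0.384 -0.923  0.002]
```

Contact of about 7 N (free reading −2, now +5). Hold it for another second.

>>> play_rows(
  increments=[
    [0,0,0,1,0,0,0],
    [0,0,0,1,0,0,0],
    [0,0,0,1,0,0,0],
    [0,0,0,1,0,0,0],
    [0,0,0,1,0,0,0],
    [0,0,0,1,0,0,0],
    [0,0,0,1,0,0,0],
    [0,0,0,1,0,0,0],
  ],
)

```text
clock: 12.8
tool_pos: [0.6318, 0.1607, 0.0872]
eef_rot: [0.832, -0.555, 0.003, -0.002]
contact_force: [-2.6, -0.5, 5.5]
opening: 0.33
```

```bash
python3 - <<'E'
from h import *
delta(.630,.1605,.086)
a=[]
for n,(y,x) in(("scene",(120,280)),("top",(100,130))):
    im=r.snapshot(n)[:,:,::-1]; a.append(cv2.resize(im[y:y+100,x:x+80],None,fx=5,fy=5,interpolation=cv2.INTER_CUBIC))
cv2.imwrite("pics/d8.png",np.hstack(a))
E
```

```text
t 12.8 pos [0.6318 0.1607 0.0872] q [-0.29  0.91 -0.05  1.6   0.07  0.63 -1.56] op 0.33 F [-2.6 -0.5  5.5]
tool-axis delta mm [-0.5  1.7  1.1] turn to vertical [-0.006  -0.0026  0.    ] xaxis [ 0.384 -0.923  0.003]
```

View pics/d8.png

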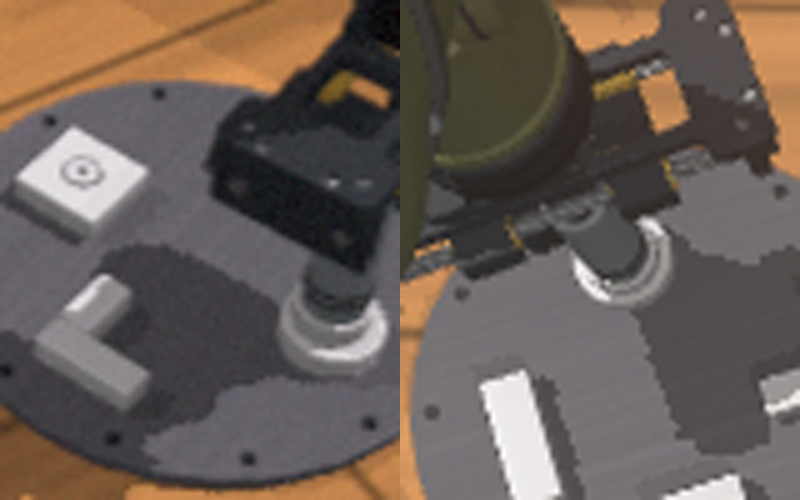

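>>> play_rows(
  increments=[
    [0,0,0,-6,0,0,0],
    [0,0,0,-10,-0.004,-0.002,0],
    [0,0,0,-12,0,0,0],
    [0,0,0,-10,0,0,0],
    [0,0,0,0,0,0,0],
    [0,0,6,0,0,0,0],
    [0,-1,14,0,0,0,0],
    [0,-1,18,0,0,0,0],
  ],
)

```text
clock: 13.9
tool_pos: [0.5951, 0.1477, 0.1271]
eef_rot: [0.832, -0.555, 0.001, -0.001]
contact_force: [-0.3, 0.3, -1.3]
opening: 0.331
```

```bash
python3 - <<'E'
from h import *
delta(.4985,.1135,.12)
E
```

```text
t 13.9 pos [0.5951 0.1477 0.1271] q [-0.29  0.81 -0.06  1.7   0.07  0.62 -1.56] op 0.331 F [-0.3  0.3 -1.3]
tool-axis delta mm [ -5.6 102.4   6.8] turn to vertical [-0.003  -0.0005  0.    ] xaxis [ 0.384 -0.923  0.   ]
```

>>> play_rows(
  increments=[
    [0,-1,20,0,0,0,0],
    [0,-1,20,0,0,0,0],
    [0,-1,20,0,0,0,0],
    [0,-1,18,0,0,0,0],
    [0,-1,14,0,0,0,0],
    [0,-1,7,0,0,0,0],
    [0,0,0,0,0,0,0],
    [0,0,0,0,0,0,0],
  ],
)

```text
clock: 14.9
tool_pos: [0.494, 0.1125, 0.1256]
eef_rot: [0.832, -0.555, -0.001, 0.001]
contact_force: [-0.3, -0.5, -2.5]
opening: 0.332
```

```bash
python3 - <<'E'
from h import *
delta(.4985,.1135,.087)
a=[]
for n,(y,x) in(("scene",(90,240)),("top",(150,140))):
    im=r.snapshot(n)[:,:,::-1]; a.append(cv2.resize(im[y:y+100,x:x+80],None,fx=5,fy=5,interpolation=cv2.INTER_CUBIC))
cv2.imwrite("pics/d9.png",np.hstack(a))
E
```

```text
t 14.9 pos [0.494  0.1125 0.1256] q [-0.28  0.72 -0.05  2.02  0.08  0.4  -1.58] op 0.332 F [-0.3 -0.5 -2.5]
tool-axis delta mm [ 0.7 -4.6 38.6] turn to vertical [ 0.0028 -0.0002  0.    ] xaxis [ 0.384 -0.923  0.   ]
```

View pics/d9.png

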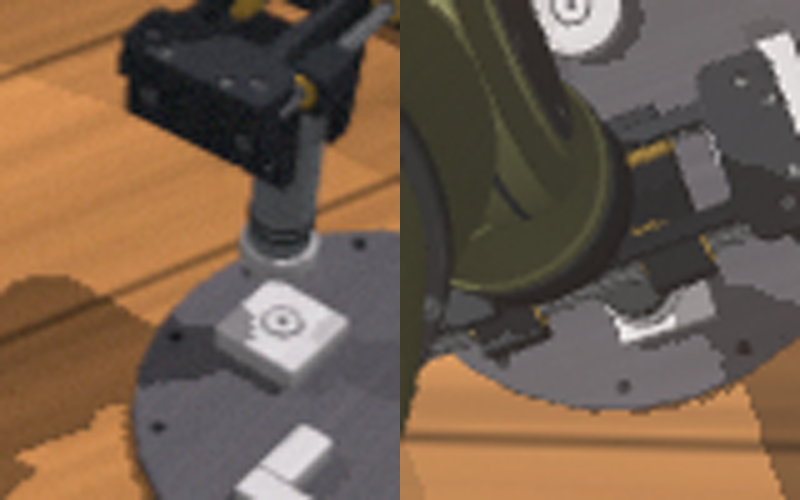

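>>> play_rows(
  increments=[
    [0,0,-3,0,0,0,0],
    [0,0,0,8,0,0,0],
    [0,0,0,9,0,0,0],
    [0,0,0,8,0,0,0],
    [0,0,0,4,0,0,0],
    [0,0,0,0,0,0,0],
    [0,0,0,0,0,0,0],
    [0,0,0,0,0,0,0],
  ],
)

```text
clock: 16.0
tool_pos: [0.4975, 0.1139, 0.094]
eef_rot: [0.832, -0.555, -0.001, 0.001]
contact_force: [-1.0, -0.3, -2.6]
opening: 0.334
```

```bash
python3 - <<'E'
from h import *
delta(.4985,.1135,.087)
a=[]
for n,(y,x) in(("scene",(90,240)),("top",(150,140))):
    im=r.snapshot(n)[:,:,::-1]; a.append(cv2.resize(im[y:y+100,x:x+80],None,fx=5,fy=5,interpolation=cv2.INTER_CUBIC))
cv2.imwrite("pics/d10.png",np.hstack(a))
E
```

```text
t 16.0 pos [0.4975 0.1139 0.094 ] q [-0.29  0.78 -0.04  2.03  0.09  0.34 -1.58] op 0.334 F [-1.  -0.3 -2.6]
tool-axis delta mm [ 0.7 -0.8  7. ] turn to vertical [ 0.0028 -0.0001  0.    ] xaxis [ 0.384 -0.923  0.   ]
```

View pics/d10.png

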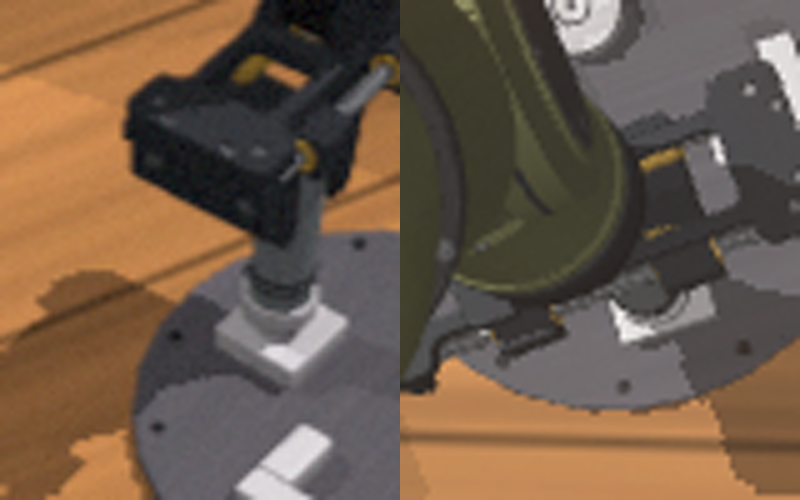

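Centred on the pad and just above it. Lowering gently onto it.

>>> play_rows(
  increments=[
    [0,0,0,3,0,0,0],
    [0,0,0,2,0,0,0],
    [0,0,0,1,0,0,0],
    [0,0,0,1,0,0,0],
    [0,0,0,1,0,0,0],
    [0,0,0,1,0,0,0],
    [0,0,0,1,0,0,0],
    [0,0,0,1,0,0,0],
  ],
)

```text
clock: 17.1
tool_pos: [0.498, 0.1142, 0.087]
eef_rot: [0.832, -0.555, 0.0, -0.0]
contact_force: [-1.0, 0.7, 9.0]
opening: 0.336
```

>>> play_rows(
  increments=[
    [0,0,0,1,0,0,0],
    [0,0,0,1,0,0,0],
    [0,0,0,1,0,0,0],
    [0,0,0,1,0,0,0],
    [0,0,0,1,0,0,0],
    [0,0,0,1,0,0,0],
    [0,0,0,1,0,0,0],
    [0,0,0,1,0,0,0],
  ],
)

```text
clock: 18.1
tool_pos: [0.4979, 0.1142, 0.087]
eef_rot: [0.832, -0.555, 0.002, -0.001]
contact_force: [-2.1, 0.1, 9.4]
opening: 0.33
```

```bash
python3 - <<'E'
from h import *
delta(.4985,.1135,.087)
a=[]
for n,(y,x) in(("scene",(90,240)),("top",(150,140))):
    im=r.snapshot(n)[:,:,::-1]; a.append(cv2.resize(im[y:y+100,x:x+80],None,fx=5,fy=5,interpolation=cv2.INTER_CUBIC))
cv2.imwrite("pics/d11.png",np.hstack(a))
E
```

```text
t 18.1 pos [0.4979 0.1142 0.087 ] q [-0.29  0.79 -0.04  2.04  0.09  0.31 -1.58] op 0.33 F [-2.1  0.1  9.4]
tool-axis delta mm [ 0.9 -0.3  0. ] turn to vertical [-0.0047 -0.002   0.    ] xaxis [ 0.384 -0.923  0.002]
```

View pics/d11.png

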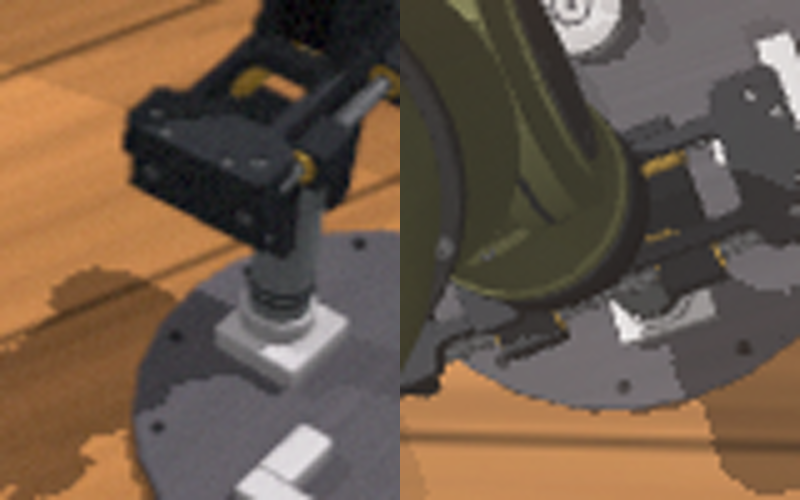

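>>> play_rows(
  increments=[
    [0,0,0,-6,0,0,0],
    [0,0,0,-12,-0.003,0,0],
    [0,0,0,-16,0,0,0],
    [0,0,0,-16,0,0,0],
    [0,0,0,-6,0,0,0],
    [0,10,3,0,0,0,0],
    [0,18,6,0,0,0,0],
    [0,24,8,0,0,0,0],
  ],
)

```text
clock: 19.2
tool_pos: [0.502, 0.0592, 0.1461]
eef_rot: [0.833, -0.553, 0.001, -0.0]
contact_force: [0.2, -0.3, -2.4]
opening: 0.332
```

>>> play_rows(
  increments=[
    [0,26,9,0,0,0,0],
    [0,26,9,0,0,0,0],
    [0,26,9,0,0,0,0],
    [0,22,8,0,0,0,0],
    [0,14,5,0,0,0,0],
    [0,7,2,0,0,0,0],
    [0,0,0,0,0,0,0],
    [0,0,0,0,0,0,0],
  ],
)

```text
clock: 20.2
tool_pos: [0.5068, -0.0788, 0.1428]
eef_rot: [0.831, -0.556, -0.002, 0.003]
contact_force: [0.3, 0.8, -1.5]
opening: 0.334
```

```bash
python3 - <<'E'
from h import *
delta(.51,-.07,.065)
E
```

```text
t 20.2 pos [ 0.5068 -0.0788  0.1428] q [ 0.13  0.7  -0.11  1.99  0.16  0.47 -1.28] op 0.334 F [ 0.3  0.8 -1.5]
tool-axis delta mm [-6.9 -6.8 77.7] turn to vertical [ 0.0066 -0.0004  0.    ] xaxis [ 0.382 -0.924  0.   ]
```

Clear of the lid by about 100 mm; lower here to just above the bench.

>>> play_rows(
  increments=[
    [0,0,0,0,0.006,0,0],
    [0,0,0,14,0,0,0],
    [0,0,0,18,0,0,0],
    [0,0,0,18,0,0,0],
    [0,0,0,12,0,0,0],
    [0,0,0,7,0,0,0],
    [0,0,0,0,0,0,0],
    [0,0,0,0,0,0,0],
  ],
)

```text
clock: 21.2
tool_pos: [0.5072, -0.0752, 0.0693]
eef_rot: [0.833, -0.554, -0.0, -0.001]
contact_force: [0.7, -0.8, -2.6]
opening: 0.329
```

```bash
python3 - <<'E'
from h import *
delta(.51,-.07,.065)
E
```

```text
t 21.2 pos [ 0.5072 -0.0752  0.0693] q [ 0.1   0.83 -0.07  2.03  0.18  0.29 -1.3 ] op 0.329 F [ 0.7 -0.8 -2.6]
tool-axis delta mm [-3.7 -4.6  4.3] turn to vertical [-0.0008  0.0011  0.    ] xaxis [ 0.387 -0.922 -0.001]
```

>>> play_rows(
  increments=[
    [0,0,0,2,0,0,0],
    [0,0,0,1,0,0,0],
    [0,0,0,1,0,0,0],
    [0,0,0,1,0,0,0],
    [0,0,0,1,0,0,0],
    [0,0,0,1,0,0,0],
    [0,0,0,1,0,0,0],
    [0,0,0,0.5,0,0,0],
  ],
)

```text
clock: 22.2
tool_pos: [0.5084, -0.0751, 0.0651]
eef_rot: [0.833, -0.553, 0.002, -0.002]
contact_force: [-1.2, 1.3, 2.2]
opening: 0.335
```

```bash
python3 - <<'E'
from h import *
delta(.51,-.07,.065)
a=[]
im=r.snapshot("scene")[:,:,::-1]; cv2.imwrite("pics/d12.png",cv2.resize(im[80:230,150:300],None,fx=4,fy=4,interpolation=cv2.INTER_CUBIC))
E
```

```text
t 22.2 pos [ 0.5084 -0.0751  0.0651] q [ 0.1   0.84 -0.07  2.03  0.19  0.27 -1.3 ] op 0.335 F [-1.2  1.3  2.2]
tool-axis delta mm [-4.1 -3.4  0.1] turn to vertical [-0.005  -0.0014  0.    ] xaxis [ 0.387 -0.922  0.001]
```

View pics/d12.png

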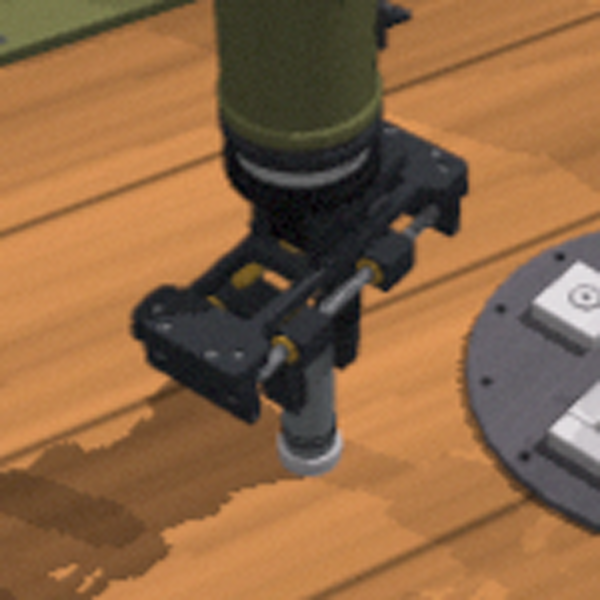

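Standing on the bench (force shows contact). Release slowly, then retreat upward.

>>> play_rows(
  increments=[
    [0.4,0,0,0,0,0,0],
    [0.5,0,0,0,0,0,0],
    [0.65,0,0,0,0,0,0],
    [0.8,0,0,0,0,0,0],
    [0.8,0,0,0,0,0,0],
    [0.8,0,0,0,0,0,0],
    [0.8,0,0,0,0,0,0],
    [0.8,0,0,0,0,0,0],
  ],
)

```text
clock: 23.25
tool_pos: [0.5091, -0.0751, 0.0646]
eef_rot: [0.833, -0.553, 0.002, -0.002]
contact_force: [0.1, 0.3, 0.0]
opening: 0.801
```

>>> play_rows(
  increments=[
    [0.8,0,0,-8,0,0,0],
    [0.8,0,0,-14,0,0,0],
    [0.8,0,0,-20,0,0,0],
    [0.8,0,0,-25,0,0,0],
    [0.8,0,0,-25,0,0,0],
    [0.8,0,0,-20,0,0,0],
    [0.8,0,0,-10,0,0,0],
    [0.8,0,0,0,0,0,0],
  ],
)

```text
clock: 24.25
tool_pos: [0.5085, -0.0755, 0.1963]
eef_rot: [0.833, -0.554, 0.004, -0.003]
contact_force: [-0.5, -0.7, -1.4]
opening: 0.798
```

```bash
python3 - <<'E'
from h import *
delta(.51,-.07,.065)
a=[]
for n,(y,x) in(("scene",(80,150)),("top",(110,170))):
    im=r.snapshot(n)[:,:,::-1]; a.append(cv2.resize(im[y:y+150,x:x+130],None,fx=3,fy=3,interpolation=cv2.INTER_CUBIC))
cv2.imwrite("pics/d13.png",np.hstack(a))
E
```

```text
t 24.25 pos [ 0.5085 -0.0755  0.1963] q [ 0.14  0.6  -0.14  1.95  0.14  0.58 -1.26] op 0.798 F [-0.5 -0.7 -1.4]
tool-axis delta mm [ -5.   -2.3 131.3] turn to vertical [-0.0097 -0.004   0.    ] xaxis [ 0.387 -0.922  0.004]
```

View pics/d13.png

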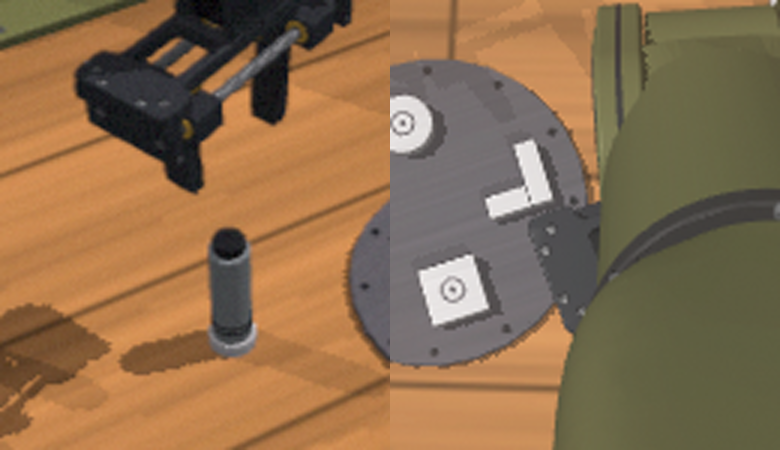

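The gauge stands upright and free on the bench, off the lid, and the gripper is well above it. Handing in.

```bash
python3 -c "
from plant import r
print(r.finish_job())"
```

```text
the job is handed in; nothing more can be done
None
```

I set the gauge on the round pad, then on the square pad, then stood it on the bench off the lid and let go. I handed the job in at about 24 s of the 56 s allowed; no verdict is reported.

- **Round pad:** I held the grey-barrelled gauge on it for over a second with about 7 N of contact. By the measured tool position it was about 2 mm from the middle.
- **Square pad:** The hold was also over a second, with about 11 N of contact, and within about 1 mm of the middle by tool position.
- **Tilt:** The tool stayed within about 0.01 rad of vertical during both holds.
- **Lid:** On the lifts and crossings I kept the foot about 40 mm above the pads and lugs, and saw no contact with the lid or lugs.
- **End state:** The last scene picture shows the gauge upright and free on the bench near (0.51, −0.075), about 90 mm from the lid edge. The open gripper is above it, with its tips about 85 mm clear of the cap. In the top view the arm hides the gauge, so only the scene camera confirms this.

Two readings disagreed. The two cameras put the gauge's starting position 5 mm apart, so I gripped between the two. Over the round pad, one rough top-camera reading of the foot was about 11 mm off the tool position. The scene camera agreed with the tool to 2 mm, and the close-up pictures showed the foot centred.

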